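Tighten the pipe vice with its T-key

TASK

The pipe in the blue bench vice still has to be clamped. Stand the T-key with the red ball knobs upright on the bench on its socket and let go, so that it can be taken again from above; then set it on the square head of the vice screw and turn it round under a light push until it matches the square and drops fully home. Then turn it clockwise until the screw is tight and leave the key standing on the screw, without shifting the jar of screws, the tape measure or the calliper.

Things in the scene. Friction and masses are not known exactly. Their poses are not given: they have to be found in the camera images.
- key_mid (a point): T-key, loose, 0.44 to 0.72 kg, dark steel, 140 mm long. Point on its axis, 70 mm from the socket mouth, in the middle of the key. Own z: along the axis to the handle end; x: along the cross bar. Starts lying flat, axis and bar level, axis 19 mm up, handle end to the left and 5 to 50 degrees away from the robot. Shank: 20x20 mm square, sides parallel to own x and y, from 40 mm above the mouth to the end at 140 mm.
- key_foot (a point): Centre of the key's socket mouth, the face it stands on (let go upright it stands by itself; the bench between key and vice is free for it). Axes as key_mid. The socket is a block 38x38 mm, 40 mm long, with a square hole 21.5 mm wide, 26 mm deep, open at the mouth; all sides parallel to own x and y.
- key_bar (a point): Middle of the key's cross bar, on the key's axis, 118 mm from the mouth (22 mm below the handle end). Axes as key_mid. The bar is 12 mm round, along own x, leaves the shank on its x sides only, and has a red 38 mm ball on each end, ball centres 64 mm out.
- screw_top (a point): Top centre of the vice screw's square head, 162 mm above the bench; axes are the vice's (z up), not the square's. Head: 20x20 mm, 22 mm tall on a 40 mm collar, top 3.5 mm chamfered to 15.6 mm. Which way the square points varies and is not given. The socket rests near the top until within about 4 degrees of the square (any quarter turn), then goes down 22 mm to the collar.
- pipe_mid (a point): Middle of the clamped pipe in the blue yoke vice, straight below the screw head, 62 mm above the bench; own y along the pipe, z up. Pipe 35 mm thick, 160 mm long. The vice is fixed: base 130x100 mm (x, y), yoke legs and crown 38 mm wide along y, 114 mm along x, crown 128 mm high, boss under the screw collar 134 mm high.
- screw (a joint): Vice screw, rad still to turn: 0 is tight at a hard stop; it starts 0.55 to 1.0 loose. Clockwise seen from above tightens (lowers it), anticlockwise loosens (up to 2.6). It stays where it is left and takes about 0.35 N m to turn, so a socket not yet home and pressed with up to 15 N slips round on the head without turning it.
- jar: Glass jar of screws with a yellow lid, upright, 42 mm wide and 96 mm high, loose, behind the vice; origin at the centre of its underside. Must be left alone.
- tape: Yellow tape measure, 66x85x37 mm, loose on the bench; origin at the centre of its underside. Must be left alone.
- cal: Steel calliper lying flat, 220 mm long along its own y, 73 mm wide, 8 mm thick, loose; origin at the centre of its underside. Must be left alone.

How it is judged:
By the outcome, as a careful person would: the job done as asked, in the order asked, and still so for the second after the job is handed in, with the robot touching nothing.
It also fails if it takes over 67 s, if anything falls off the work surface, if the arm or the gripper's body presses on something with over 40 N, if the wrist force passes 120 N, or if a joint passes its speed limit or range.

ROBOT

A 6-joint arm with a two-finger parallel gripper is mounted at the origin on a cart in front of the work surface, level with it; the furniture and walls round the work are solid. World frame = base frame: x ahead of the robot, y to its left, z up, the work surface at z = 0. Lengths are in m, angles in rad, forces in N, time in s.
With the tool pointing down it reaches from about 0.35 to 0.875 m from the base axis. Payload 4.2 kg.
Tool frame: the origin (TCP) lies at the very end of the fingers, on their centre line; the grasp point (between the pads) lies 19 mm behind it (ctrl.grasp_offset is the distance from the TCP to the grasp point, in m); z points along the fingers, y is the line along which they close (so a half turn about z gives the same grasp; the last joint's range is limited). The gripper opens to 85 mm and grips with 20 to 120 N. Pads are 22 mm wide; open, the fingers measure 114 mm over their backs; the gripper's body (76 mm by 85 mm) begins 54 mm behind the grasp point. The pads swing forward as they close: fully open they stand 13 mm farther back than shut.
Start: joints at [-0.915, 0.385, 0.008, 0, -1.194, -0.259], TCP at [0.242, -0.576, 0.231] pointing down, gripper open.
Joint ranges: [-3.14, 3.14], [-1.21, 2.06], [-1.07, 1.41], [-3.16, 2.05], [-2.99, -0.16], [-3.1, 3.1]. Speed limits (rad/s): [2.79, 2.79, 3.14, 3.14, 3.14, 3.14].

INTERFACE

Orientations are given as a rotation vector (axis times angle).
In Python, from plant import ctrl gives the robot as it stands. Calls block until the motion is done:
- ctrl.move_ptp(position, orientation): joint-space move of the TCP to a pose.
- ctrl.move_l(position, rate=0.15, frame=None): straight line of the TCP; frame=None keeps the orientation; rate is the mean speed in m/s.
- ctrl.goto_joints(angles): joint-space move.
- ctrl.command_gripper(opening): opening from 0.0 (shut) to 1.0 (fully open); the grip force is fixed at half the most; returns when the fingers have stopped.
- ctrl.wait(seconds).
- ctrl.ik(position, orientation): joint angles nearest the present ones, or None.
- ctrl.camera(name): name is "scene" or "side" or "wrist"; returns (picture, depth): 480x640x3 uint8, blue, green, red; 480x640 float32, m along the optical axis (not along the pixel's ray), 0 where there is no reading.
- ctrl.get_calibration(name): a dict with "intrinsics" (3x3 intrinsics, pixels), "rvec" (rotation vector, rad) and "tvec" (3), from world to camera coordinates, as OpenCV has them; the wrist camera has in their place "tool_from_camera" (4x4, takes a point from camera to tool coordinates, whose origin is the TCP and whose axes are the flange's). Camera axes: x right, y down, z forward; pixel columns grow to the right and rows downward; lengths in m; the calibration is good to about 2 mm. The wrist camera is an equidistant fisheye: a pixel r from the principal point sees the ray r / f radians off the axis. A picture is of the moment at which its call begins: read the wrist's pose just before it. get_calibration takes no time and is no camera call.
A pose or a line that the arm cannot do raises ctrl.PlanningError and nothing moves.
- ctrl.finish_job(): hands the job in; it is judged then, once.
Readings, each from a call of its own:
- ctrl.get_time(): time.
- ctrl.get_q(): joint angles.
- ctrl.get_qvel(): joint speeds.
- ctrl.get_tau(): joint torques, N m.
- ctrl.get_tool_pos(): TCP position.
- ctrl.get_tcp_rot(): TCP orientation.
- ctrl.get_ft_force(): force on the tool from outside, world axes, zero at the start.
- ctrl.get_wrist_torque(): the same for the moment, N m.
- ctrl.get_gripper_width(): opening from 0.0 (shut) to 1.0 (fully open).
- ctrl.get_finger_force(): force on a finger pad.
Only numpy, scipy, OpenCV 4.12 (cv2) and the standard library are available. Lean on these libraries where they do the work, as an engineer would, in place of code of your own. Each camera call takes 0.05 s, during which the arm holds its last target. There are 200 camera calls.

## Working session

There is one attempt and no reset: what is moved stays moved. The work goes in short steps, each a Python script; the robot and the scene stay as the last script left them, time stands still between calls to the robot, and variables do not carry over. Pictures are saved under pics/ and viewed, at most 13 in all, crops included, and the job is handed in when it is done.

```bash
ls; mkdir -p pics; python3 - <<'E'
from plant import ctrl
import cv2,numpy as np
for n in("scene","side"):
    im,d=ctrl.camera(n); cv2.imwrite(f"pics/{n}0.png",im); np.save(f"{n}0.npy",d)
    print(n,ctrl.get_calibration(n))
print(ctrl.get_calibration("wrist"),ctrl.get_time(),ctrl.grasp_offset,ctrl.get_tcp_rot())
E
```

```text
pics
scene {'intrinsics': array([[554.51254501,   0.        , 321.53687312],
       [  0.        , 554.51254501, 245.56559846],
       [  0.        ,   0.        ,   1.        ]]), 'rvec': array([ 0.85797386, -2.55557861,  1.02142764]), 'tvec': array([0.32650241, 0.41773848, 1.02021159])}
side {'intrinsics': array([[571.3814027 ,   0.        , 314.28821468],
       [  0.        , 571.3814027 , 250.76953175],
       [  0.        ,   0.        ,   1.        ]]), 'rvec': array([ 0.40345333, -2.43666444,  1.59173508]), 'tvec': array([0.46594334, 0.23406005, 0.75798205])}
{'intrinsics': array([[371.64829954,   0.        , 311.33008564],
       [  0.        , 371.64829954, 243.01151755],
       [  0.        ,   0.        ,   1.        ]]), 'tool_from_camera': array([[-5.16126783e-04, -9.51371844e-01, -3.08044393e-01,
         7.95981367e-02],
       [ 9.99999617e-01, -7.08796039e-04,  5.13568867e-04,
         3.95895298e-04],
       [-7.06935605e-04, -3.08044010e-01,  9.51371846e-01,
        -1.42870474e-01],
       [ 0.00000000e+00,  0.00000000e+00,  0.00000000e+00,
         1.00000000e+00]])} 0.1 0.0187 [ 6.18869829e-01 -3.07954970e+00 -2.99201934e-03]
```

View pics/scene0.png

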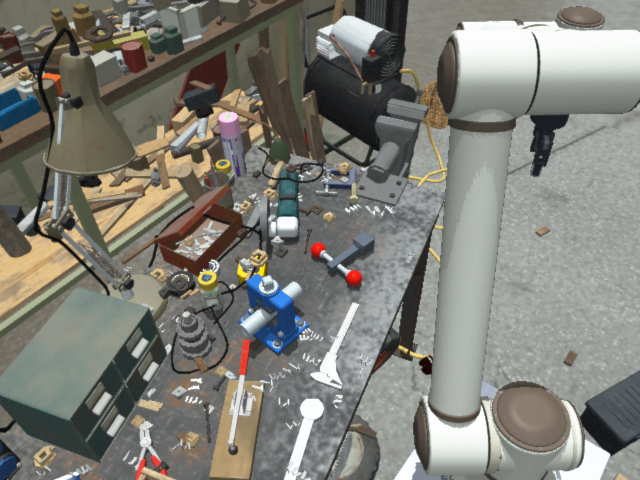

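View pics/side0.png

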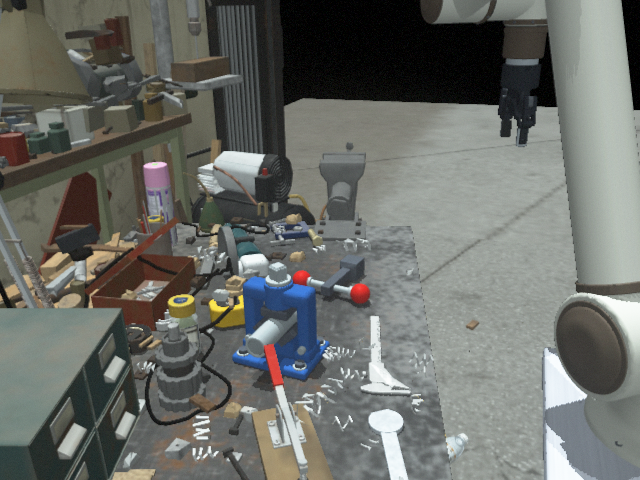

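The scene view shows the key with its balls at (318,249) and (354,278) and its socket at (365,243). The screw head is at (269,285), the pipe runs from (255,322) to (292,292), and the tape is at (255,265) with the jar at (208,285). The side view has the balls at (302,280) and (360,294) and the screw head at (278,272).

```bash
cat > h.py <<'E'
import cv2,numpy as np
from plant import ctrl
from scipy.spatial.transform import Rotation as R
def cal(n):
    c=ctrl.get_calibration(n); return c["intrinsics"],cv2.Rodrigues(c["rvec"])[0],c["tvec"]
def ray(n,uv):
    K,Rm,t=cal(n); d=Rm.T@np.linalg.inv(K)@[uv[0],uv[1],1.]; return -Rm.T@t,d   # point = o + depth*d
def tri(uvs):
    A=np.zeros((3,3));b=np.zeros(3)
    for n,uv in uvs:
        o,d=ray(n,uv); d=d/np.linalg.norm(d); P=np.eye(3)-np.outer(d,d); A+=P;b+=P@o
    p=np.linalg.solve(A,b)
    return p,[float(np.linalg.norm(np.cross(p-ray(n,uv)[0],ray(n,uv)[1]/np.linalg.norm(ray(n,uv)[1])))) for n,uv in uvs]
def cloud(n,d):
    K,Rm,t=cal(n); v,u=np.mgrid[:480,:640]; 
    pc=np.stack([(u-K[0,2])/K[0,0]*d,(v-K[1,2])/K[1,1]*d,d],-1); return (pc-t)@Rm
def red(im,box):
    x0,y0,x1,y1=box; h=cv2.cvtColor(im[y0:y1,x0:x1],cv2.COLOR_BGR2HSV)
    m=(((h[...,0]<8)|(h[...,0]>172))&(h[...,1]>140)&(h[...,2]>60)).astype(np.uint8)
    n,l,s,c=cv2.connectedComponentsWithStats(m); o=np.argsort(-s[1:,4])[:2]+1
    return [(s[i,4],s[i,0]+s[i,2]/2-.5+x0,s[i,1]+s[i,3]/2-.5+y0) for i in o]
E
python3 - <<'E'
from h import *
np.set_printoptions(precision=4,suppress=True)
S=cv2.imread("pics/scene0.png");D=cv2.imread("pics/side0.png")
a=red(S,(300,225,380,300));b=red(D,(290,262,380,312));print(a,b)
a.sort(key=lambda q:q[1]);b.sort(key=lambda q:q[1])
for p,q in zip(a,b): print(tri([("scene",p[1:]),("side",q[1:])]))
for n in("scene","side"):
    d=np.load(n+"0.npy"); C=cloud(n,d)
    pts=C.reshape(-1,3)
    if n=="scene":
        for uv in[(269,285),(365,238),(355,250),(340,262),(208,278),(255,262),(352,312),(330,378),(255,322),(292,292)]: print(uv,C[uv[1],uv[0]])
    else:
        for uv in[(278,266),(278,272),(345,272),(355,262)]: print(uv,C[uv[1],uv[0]])
    # screw top plateau
    c=C[285,269] if n=="scene" else C[268,278]
    m=(np.abs(pts[:,:2]-c[:2]).max(1)<.04)
    for lo,hi in[(.136,.142),(.144,.156),(.158,.168)]:
        q=pts[m&(pts[:,2]>lo)&(pts[:,2]<hi)]; print(n,lo,len(q),q.mean(0),q.min(0),q.max(0))
    cv2.imwrite(f"pics/{n}_c.png",cv2.resize((S[220:370,180:380] if n=="scene" else D[240:390,210:410]),(800,600),interpolation=cv2.INTER_CUBIC))
E
```

```text
[(np.int32(194), np.float64(353.5), np.float64(277.5)), (np.int32(148), np.float64(317.5), np.float64(249.5))] [(np.int32(292), np.float64(360.0), np.float64(293.0)), (np.int32(184), np.float64(301.0), np.float64(277.5))]
(array([ 0.603 , -0.2309,  0.0241]), [0.0012458188234164445, 0.0012458188234165995])
(array([ 0.478 , -0.2125,  0.0191]), [0.0003543134307919455, 0.00035431343079190425])
(269, 285) [0.5431 0.0027 0.1518]
(365, 238) [ 0.5194 -0.3195  0.0422]
(355, 250) [ 0.5229 -0.2817  0.0284]
(340, 262) [ 0.5297 -0.2279  0.0271]
(208, 278) [0.6985 0.0381 0.099 ]
(255, 262) [ 0.6758 -0.0852  0.0576]
(352, 312) [ 0.4262 -0.1333  0.0082]
(330, 378) [0.3643 0.0329 0.0068]
(255, 322) [0.547  0.0533 0.0756]
(292, 292) [ 0.5341 -0.0543  0.0794]
scene 0.136 118 [0.5461 0.0041 0.1396] [ 0.5306 -0.0199  0.136 ] [0.5689 0.0216 0.142 ]
scene 0.144 42 [0.5442 0.0038 0.1511] [ 0.5357 -0.0061  0.1442] [0.5621 0.0127 0.1559]
scene 0.158 74 [0.5495 0.0003 0.162 ] [ 0.5376 -0.0126  0.1582] [0.5611 0.0124 0.1671]
(278, 266) [0.5479 0.0038 0.1625]
(278, 272) [0.5459 0.0095 0.1553]
(345, 272) [ 0.526  -0.2745  0.0279]
(355, 262) [ 0.5147 -0.3079  0.0368]
side 0.136 179 [0.5469 0.0081 0.1396] [ 0.5311 -0.0165  0.136 ] [0.5695 0.0204 0.1419]
side 0.144 126 [0.5485 0.0054 0.15  ] [ 0.5377 -0.0046  0.144 ] [0.5639 0.0144 0.1559]
side 0.158 101 [0.5496 0.002  0.1612] [ 0.5385 -0.011   0.1581] [0.5628 0.0125 0.1637]
```

View pics/scene_c.png

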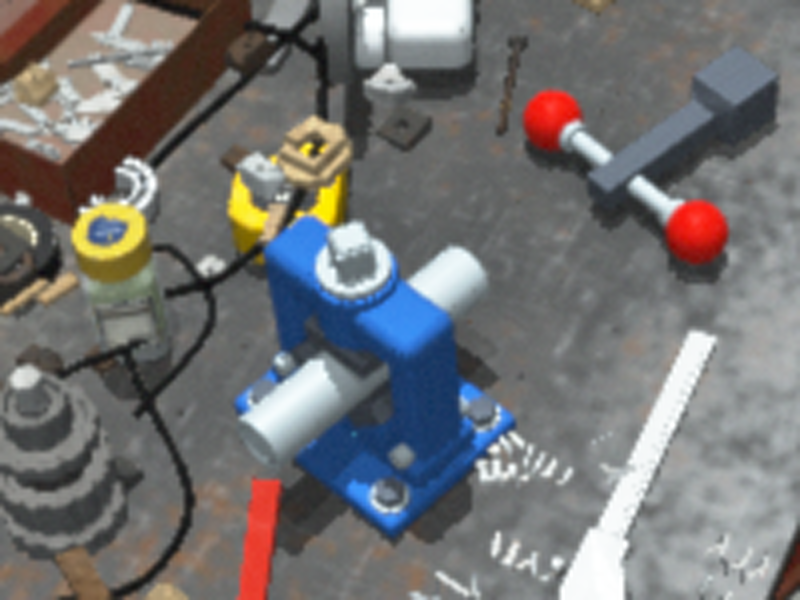

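View pics/side_c.png

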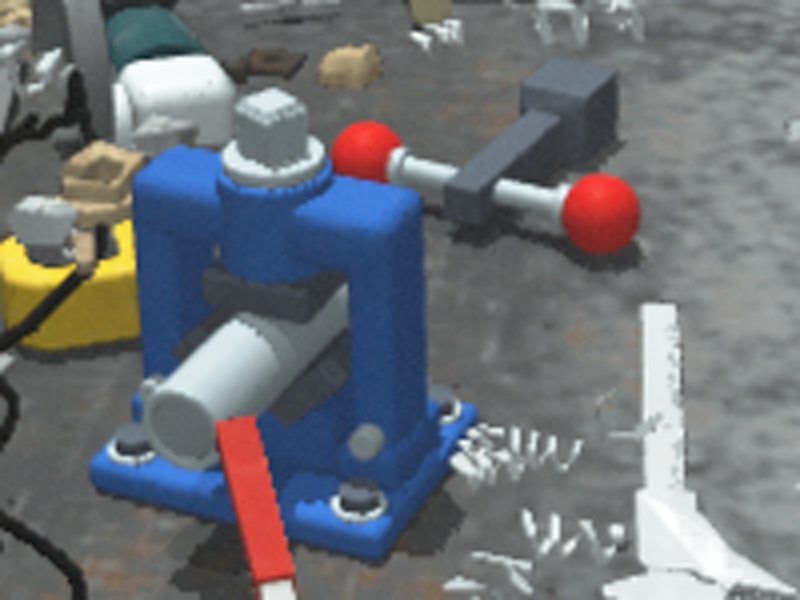

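```bash
cat >> h.py <<'E'
def rv(x,z):
    x=np.array(x,float);z=np.array(z,float);z/=np.linalg.norm(z);x-=z*(x@z);x/=np.linalg.norm(x)
    return R.from_matrix(np.stack([x,np.cross(z,x),z],1)).as_rotvec()
Z=np.array([0,0,1.])
def plan(a,tau):   # key axis a (horizontal): tool rotvecs at the pick and with the key upright
    s,c=np.sin(tau),np.cos(tau); return rv(a,-s*a-c*Z), rv(Z,-s*Z+c*a)
def wpose():
    T=np.eye(4);T[:3,:3]=R.from_rotvec(ctrl.get_tcp_rot()).as_matrix();T[:3,3]=ctrl.get_tool_pos()
    c=ctrl.get_calibration("wrist"); return T@c["tool_from_camera"],c["intrinsics"]
def wproj(T,K,p):
    q=T[:3,:3].T@(np.asarray(p)-T[:3,3]); r=np.hypot(q[0],q[1]); th=np.arctan2(r,q[2])
    return K[:2,2]+K[0,0]*th*q[:2]/r
def wray(T,K,uv):
    d=(np.array(uv)-K[:2,2])/K[0,0]; th=np.linalg.norm(d)
    return T[:3,3],T[:3,:3]@np.r_[d/th*np.sin(th),np.cos(th)]
def trir(rays):
    A=sum(np.eye(3)-np.outer(d,d) for o,d in rays);b=sum((np.eye(3)-np.outer(d,d))@o for o,d in rays)
    return np.linalg.solve(A,b)
E
python3 - <<'E'
from h import *
np.set_printoptions(precision=3,suppress=True)
a=np.array([.146,.989,0]); g=np.array([.532,-.277,.025])
for tau in np.radians([10,20,30,40]):
    r0,r1=plan(a,tau); d0=R.from_rotvec(r0).apply(Z);d1=R.from_rotvec(r1).apply(Z)
    print(np.degrees(tau),ctrl.ik(g+.0187*d0,r0),ctrl.ik(np.array([.53,-.2,.07])+.0187*d1,r1),ctrl.ik(np.array([.5,-.22,.15])+.0187*d1,r1))
dn=rv([0,1,0],-Z); print("view",ctrl.ik([.53,-.12,.3],dn),ctrl.ik([.53,-.22,.3],dn))
for yaw in range(-180,181,45):
    y=np.radians(yaw); print(yaw,ctrl.ik([.55,0,.26],rv([np.cos(y),np.sin(y),0],-Z)))
ctrl.move_ptp([.53,-.12,.30],dn)
W=[]
for k,p in enumerate([None,[.51,-.21,.28]]):
    if p: ctrl.move_l(p,rate=.25)
    ctrl.wait(.1); T,K=wpose(); im,d=ctrl.camera("wrist"); np.savez(f"w{k}.npz",T=T,K=K,d=d); cv2.imwrite(f"pics/w{k}.png",im)
    print(wproj(T,K,[.55,.002,.162]),wproj(T,K,[.54,-.222,.019]))
print(ctrl.get_time(),ctrl.get_q(),ctrl.get_ft_force())
E
```

```text
10.0 [-0.141  0.572 -0.463  0.332 -0.562  2.852] [-0.658  0.922  0.208 -1.091 -1.824 -2.32 ] [-0.708  0.797  0.188 -1.083 -1.908 -2.398]
20.0 [-0.12   0.568 -0.618  0.758 -0.521  2.426] [-0.623  0.847  0.169 -1.    -1.692 -2.342] [-0.671  0.725  0.16  -0.984 -1.787 -2.417]
29.999999999999996 [-0.119  0.583 -0.706  1.101 -0.595  2.089] [-0.576  0.773  0.123 -0.906 -1.555 -2.38 ] [-0.623  0.654  0.124 -0.883 -1.661 -2.45 ]
40.0 [-0.097  0.621 -0.743  1.286 -0.733  1.882] [-0.518  0.702  0.07  -0.807 -1.415 -2.436] [-0.564  0.585  0.08  -0.776 -1.531 -2.499]
view [ 0.076  0.203 -0.076  0.    -1.292  3.066] [-0.111  0.257 -0.005  0.    -1.309 -3.03 ]
-180 [ 0.295  0.237 -0.131  0.    -1.202 -1.866]
-135 [ 0.295  0.237 -0.131  0.    -1.202 -1.08 ]
-90 [ 0.295  0.237 -0.131  0.    -1.202 -0.295]
-45 [ 0.295  0.237 -0.131  0.    -1.202  0.491]
0 [ 0.295  0.237 -0.131  0.    -1.202  1.276]
45 [ 0.295  0.237 -0.131  0.    -1.202  2.061]
90 [ 0.295  0.237 -0.131  0.    -1.202  2.847]
135 [ 0.295  0.237 -0.131  0.    -1.202 -2.651]
180 [ 0.295  0.237 -0.131  0.    -1.202 -1.866]
[339.509  70.383] [320.336 276.68 ]Traceback (most recent call last):
  File "<stdin>", line 13, in <module>
plant.PlanningError: the arm cannot follow that straight line within its joint ranges
```

View pics/w0.png

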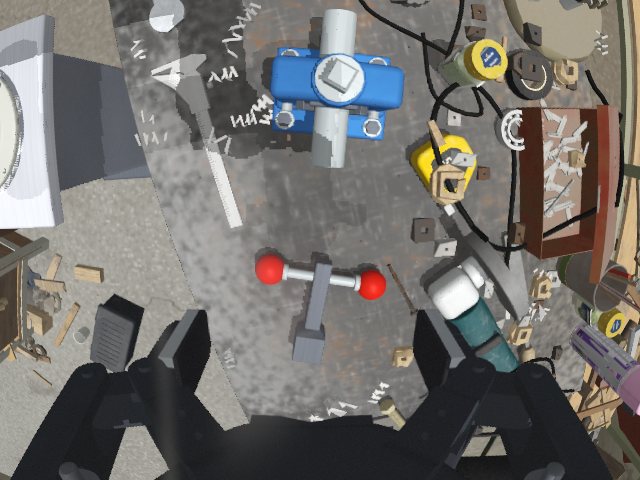

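The wrist view shows the key's balls at (270,268) and (371,284), the shank end at (322,264), the socket at (308,348) and the screw head diamond near (341,76). I'll flip the tool's x so the last joint keeps its range, then enlarge the screw head.

```bash
cat >> h.py <<'E'
def plan2(a,tau):
    s,c=np.sin(tau),np.cos(tau); return rv(-a,-s*a-c*Z), rv(-Z,-s*Z+c*a)
E
python3 - <<'E'
from h import *
np.set_printoptions(precision=3,suppress=True)
im=cv2.imread("pics/w0.png"); cv2.imwrite("pics/w0c.png",cv2.resize(im[48:108,300:380],(800,600),interpolation=cv2.INTER_CUBIC))
a=np.array([.146,.989,0]); g=np.array([.532,-.274,.025])
for tau in np.radians([20,30,35,40]):
    r0,r1=plan2(a,tau); d0=R.from_rotvec(r0).apply(Z);d1=R.from_rotvec(r1).apply(Z)
    print(np.degrees(tau),ctrl.ik(g+.0187*d0,r0),ctrl.ik(g+Z*.1+.0187*d0,r0),ctrl.ik(np.array([.53,-.2,.07])+.0187*d1,r1),ctrl.ik(np.array([.5,-.22,.15])+.0187*d1,r1))
w=np.load("w0.npz",allow_pickle=True) if __import__("os").path.exists("w0.npz") else None
S=cv2.imread("pics/scene0.png");D=cv2.imread("pics/side0.png")
A=sorted(red(S,(300,225,380,300)),key=lambda q:q[1])[::-1];B=sorted(red(D,(290,262,380,312)),key=lambda q:q[1])[::-1];C=sorted(red(im,(240,245,400,310)),key=lambda q:q[1])
print(C)
T,K=w["T"],w["K"];P=[]
def nr(od): return od[0],od[1]/np.linalg.norm(od[1])
for p,q,c in zip(A,B,C):
    x=trir([nr(ray("scene",p[1:])),nr(ray("side",q[1:])),wray(T,K,c[1:])]);o,d=wray(T,K,c[1:]);print(x,"wrist at z.019",o+d*(.019-o[2])/d[2]);P.append(o+d*(.019-o[2])/d[2])
b=P[1]-P[0];print(np.linalg.norm(b),np.degrees(np.arctan2(b[1],b[0])),(P[0]+P[1])/2)
for uv in[(322,264),(308,348)]:
    o,d=wray(T,K,uv);print(o+d*(.03-o[2])/d[2])
o,d=wray(T,K,(341,76));print("head",o+d*(.162-o[2])/d[2], ctrl.get_time())
E
```

```text
20.0 [-0.114  0.567 -0.62   0.756 -0.521 -0.72 ] [-0.075  0.434 -0.482  0.523 -0.752 -0.475] [-0.623  0.847  0.169 -1.    -1.692  0.799] [-0.671  0.725  0.16  -0.984 -1.787  0.725]
29.999999999999996 [-0.113  0.582 -0.708  1.097 -0.596 -1.055] [-0.043  0.446 -0.587  0.794 -0.771 -0.75 ] [-0.576  0.773  0.123 -0.906 -1.555  0.762] [-0.623  0.654  0.124 -0.883 -1.661  0.692]
35.0 [-0.104  0.599 -0.73   1.204 -0.661 -1.17 ] [-0.032  0.458 -0.626  0.912 -0.805 -0.87 ] [-0.549  0.737  0.097 -0.858 -1.485  0.736] [-0.595  0.619  0.103 -0.831 -1.597  0.67 ]
40.0 [-0.09   0.62  -0.744  1.28  -0.734 -1.26 ] [-0.021  0.475 -0.657  1.013 -0.851 -0.976] [-0.518  0.702  0.07  -0.807 -1.415  0.706] [-0.564  0.585  0.08  -0.776 -1.531  0.643]
[(np.int32(668), np.float64(269.0), np.float64(268.5)), (np.int32(646), np.float64(371.5), np.float64(284.5))]
[ 0.477 -0.211  0.02 ] wrist at z.019 [ 0.477 -0.211  0.019]
[ 0.603 -0.231  0.024] wrist at z.019 [ 0.605 -0.233  0.019]
0.12986855822809024 -9.770150286826299 [ 0.541 -0.222  0.019]
[ 0.542 -0.201  0.03 ]
[ 0.524 -0.321  0.03 ]
head [ 0.551 -0.002  0.162] 3.0417
```

View pics/w0c.png

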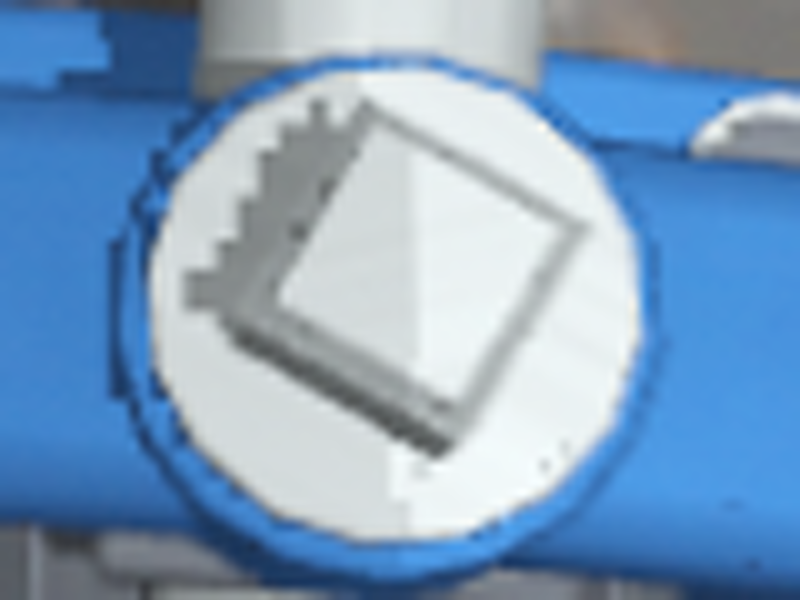

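The enlarged crop shows the top face of the head with corners at about (375,125), (555,235), (450,408) and (280,295).

```bash
cat > pick.py <<'E'
from h import *
np.set_printoptions(precision=4,suppress=True)
w=np.load("w0.npz");T,K=w["T"],w["K"]
P=[]
for c in[(375,125),(555,235),(450,408),(280,295)]:
    o,d=wray(T,K,(300+(c[0]+.5)/10-.5,48+(c[1]+.5)/10-.5));P.append((o+d*(.162-o[2])/d[2])[:2])
P=np.array(P);print("head",P.mean(0)); e=np.roll(P,-1,0)-P; print(np.degrees(np.arctan2(e[:,1],e[:,0]))%90,np.linalg.norm(e,axis=1))
th=np.radians(81);a=np.array([np.cos(th),np.sin(th),0]);tau=np.radians(35)
r0,r1=plan2(a,tau);d0=R.from_rotvec(r0).apply(Z);d1=R.from_rotvec(r1).apply(Z)
m=np.array([.541,-.222,.0])-.048*a; m[2]=.025
t=m+ctrl.grasp_offset*d0
ctrl.command_gripper(.5)
ctrl.move_ptp(t-.12*d0,r0)
T,K=wpose();im,d=ctrl.camera("wrist");cv2.imwrite("pics/w1.png",im);np.savez("w1.npz",T=T,K=K)
C=sorted(red(im,(0,0,640,480)),key=lambda q:q[1]);print(C)
w=[wray(T,K,c[1:]) for c in C]
for o,d in w: print(o+d*(.019-o[2])/d[2])
print(t,ctrl.get_time(),ctrl.get_gripper_width(),ctrl.get_ft_force(),ctrl.get_tool_pos())
E
python3 pick.py
```

```text
head [ 0.5512 -0.0008]
[58.5219 60.0551 56.1528 62.1005] [0.0157 0.0156 0.0152 0.015 ]
[(np.int32(1676), np.float64(214.5), np.float64(310.0)), (np.int32(1617), np.float64(405.0), np.float64(311.5))]
[ 0.6064 -0.2336  0.019 ]
[ 0.4763 -0.212   0.019 ]
[ 0.5318 -0.28    0.0097] 6.9 0.5021570362199695 [ 0.6426  0.2179 -0.4344] [ 0.5427 -0.212   0.1081]
```

View pics/w1.png

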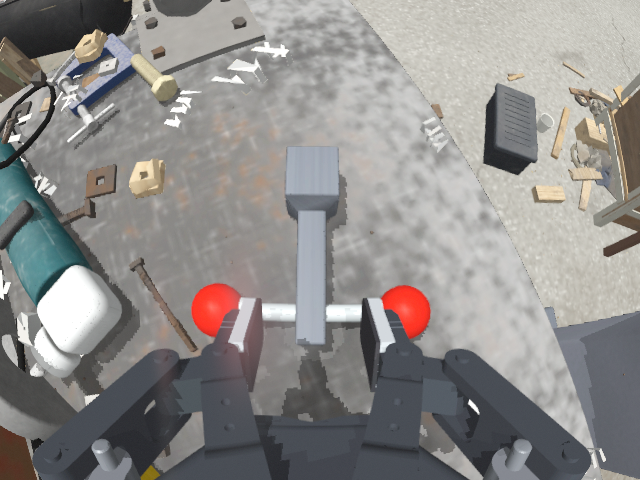

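The key is centred between the fingers: balls at (214,310) and (405,311), shank at x≈313. The two measurements agree to within 1 mm, so I'll grasp it and stand it up.

```bash
cat > stand.py <<'E'
from h import *
np.set_printoptions(precision=4,suppress=True)
th=np.radians(80.7);a=np.array([np.cos(th),np.sin(th),0]);tau=np.radians(35)
r0,r1=plan2(a,tau);d0=R.from_rotvec(r0).apply(Z)
mid=np.array([.5412,-.2225,.019])-.048*a
t=mid+[0,0,.006]+ctrl.grasp_offset*d0
ctrl.move_l(t,rate=.12,frame=r0)
print("at",ctrl.get_tool_pos(),t,ctrl.get_ft_force())
ctrl.command_gripper(0.0); print("w",ctrl.get_gripper_width(),ctrl.get_finger_force(),ctrl.get_ft_force())
f0=ctrl.get_ft_force()
Q=R.from_rotvec(r1)*R.from_rotvec(r0).inv()
off=Q.apply(ctrl.get_tool_pos()-mid)
ctrl.move_l(t+[0,0,.10],rate=.15)
print("lift",ctrl.get_gripper_width(),ctrl.get_ft_force(),ctrl.get_wrist_torque())
tgt=np.array([.53,-.19,.07])+off
try: ctrl.move_l(tgt+[0,0,.07],rate=.06,frame=r1)
except ctrl.PlanningError as e: print(e); ctrl.move_ptp(tgt+[0,0,.07],r1)
print(ctrl.get_time(),ctrl.get_tool_pos(),tgt,ctrl.get_ft_force(),ctrl.get_gripper_width())
np.savez("st.npz",tgt=tgt,r1=r1,a=a)
im,_=ctrl.camera("side");cv2.imwrite("pics/s2.png",im)
E
python3 stand.py
```

```text
at [ 0.5321 -0.2803  0.0099] [ 0.5317 -0.2805  0.0097] [-0.424  -0.3056 -0.0391]
w 0.21529680006964005 60.04682779312134 [-0.6398  2.6986  3.3326]
lift 0.2241310746147407 [-0.7125  0.0567 -6.3373] [ 2.0937 -0.3619 -0.0112]
11.2833 [ 0.5322 -0.1814  0.1303] [ 0.5319 -0.1816  0.0598] [ 0.4514  0.6556 -6.5942] 0.22379062371937272
```

View pics/s2.png

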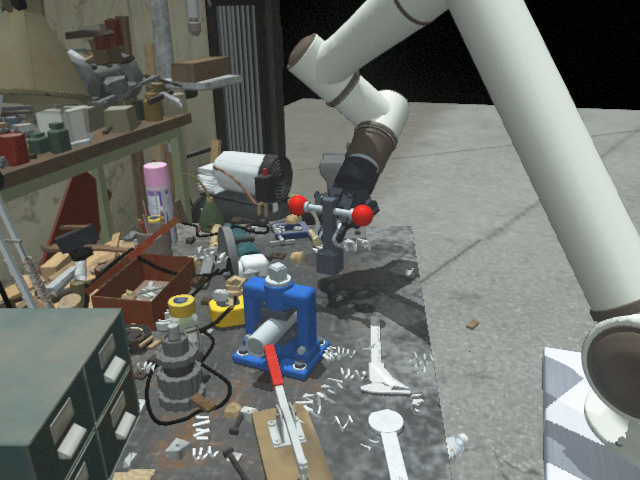

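The key hangs upright in the gripper at about (330,240), clear of everything. Next I'll lower it with a force stop and release it.

```bash
cat > down.py <<'E'
from h import *
np.set_printoptions(precision=4,suppress=True)
s=np.load("st.npz");tgt,r1=s["tgt"],s["r1"];d1=R.from_rotvec(r1).apply(Z)
ctrl.move_l(tgt+[0,0,.004],rate=.1,frame=r1); f0=ctrl.get_ft_force()[2]
for k in range(12):
    f=ctrl.get_ft_force()[2]
    if f-f0>5: break
    ctrl.move_l(tgt+[0,0,.004-.001*(k+1)],rate=.02)
print(k,f0,ctrl.get_ft_force(),ctrl.get_wrist_torque(),ctrl.get_tool_pos(),ctrl.get_time())
ctrl.command_gripper(.5); ctrl.wait(.2)
ctrl.move_l(ctrl.get_tool_pos()-.15*d1,rate=.15)
A,_=ctrl.camera("scene");B,_=ctrl.camera("side");cv2.imwrite("pics/sc3.png",A);cv2.imwrite("pics/sd3.png",B)
p=[tri([("scene",u[1:]),("side",v[1:])]) for u,v in zip(sorted(red(A,(290,170,420,300)),key=lambda q:q[1]),sorted(red(B,(285,180,400,310)),key=lambda q:q[1]))]
print(p,ctrl.get_time(),ctrl.get_ft_force())
T,K=wpose();W,_=ctrl.camera("wrist");cv2.imwrite("pics/w3.png",W);np.savez("w3.npz",T=T,K=K)
C=sorted(red(W,(0,0,640,480)),key=lambda q:q[1]);print(C)
cv2.imwrite("pics/m3.png",np.hstack([cv2.resize(A[170:320,240:400],(400,375)),cv2.resize(B[170:320,250:410],(400,375))]))
E
python3 down.py
```

```text
4 -6.428348898826359 [ 0.0266 -0.6522 -1.0772] [-2.2913  0.4377  0.1145] [ 0.532  -0.1816  0.0603] 13.1417
[(array([ 0.5941, -0.2018,  0.118 ]), [6.209582549280509e-05, 6.209582549278031e-05]), (array([ 0.4665, -0.1819,  0.1179]), [0.00034089816140501215, 0.00034089816140508294])] 14.95 [-0.2126  0.8163  0.523 ]
[(np.int32(1449), np.float64(223.5), np.float64(293.0)), (np.int32(1577), np.float64(397.5), np.float64(293.0))]
```

View pics/m3.png

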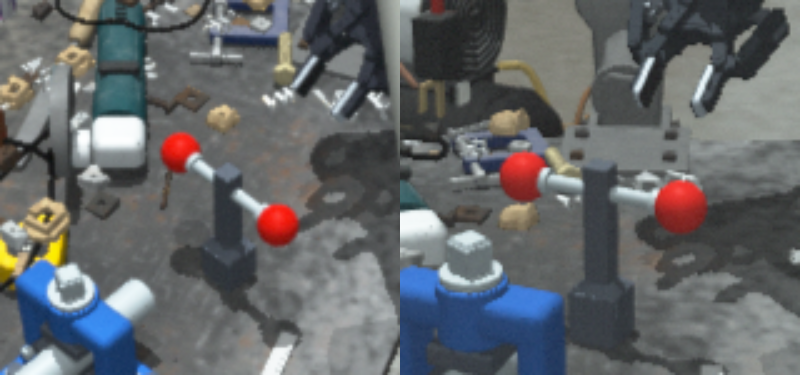

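The key stands upright at (0.530,-0.192) with its bar level at z=0.118 and a bar angle of -8.9°. Next I'll regrasp from above and carry it over the screw.

```bash
cat >> h.py <<'E'
def dn(deg): y=np.radians(deg); return rv([np.cos(y),np.sin(y),0],-Z)
HX=np.array([.5508,0.,0.])
E
cat > carry.py <<'E'
from h import *
np.set_printoptions(precision=4,suppress=True)
k=np.array([.5303,-.1915,.0933])
ctrl.move_ptp(k+[0,0,.11],dn(-8.9)); ctrl.command_gripper(.7)
ctrl.move_l(k,rate=.15); print(ctrl.get_ft_force(),ctrl.get_tool_pos())
ctrl.command_gripper(0.); print(ctrl.get_gripper_width(),ctrl.get_ft_force(),ctrl.get_finger_force())
ctrl.move_l(k+[0,0,.195],rate=.2)
ctrl.move_l([HX[0],HX[1],.0933+.195],rate=.15,frame=dn(-21))
ctrl.move_l([HX[0],HX[1],.262],rate=.1); ctrl.wait(.2)
print(ctrl.get_time(),ctrl.get_ft_force(),ctrl.get_wrist_torque(),ctrl.get_tool_pos(),ctrl.get_q())
A,_=ctrl.camera("scene");B,_=ctrl.camera("side");cv2.imwrite("pics/m4.png",np.hstack([cv2.resize(A[200:350,190:350],(400,375)),cv2.resize(B[170:320,200:360],(400,375))]))
E
python3 carry.py
```

```text
[ 0.3349 -0.2565  0.5758] [ 0.5311 -0.1918  0.0941]
0.22937895752242712 [0.175  1.0008 4.5525] 59.622048139572144
20.6167 [-0.5404 -0.325  -5.1505] [-0.0021  0.0012 -0.0282] [ 0.5513 -0.      0.2629] [ 0.2942  0.2368 -0.1247  0.0003 -1.2075  0.91  ]
```

View pics/m4.png

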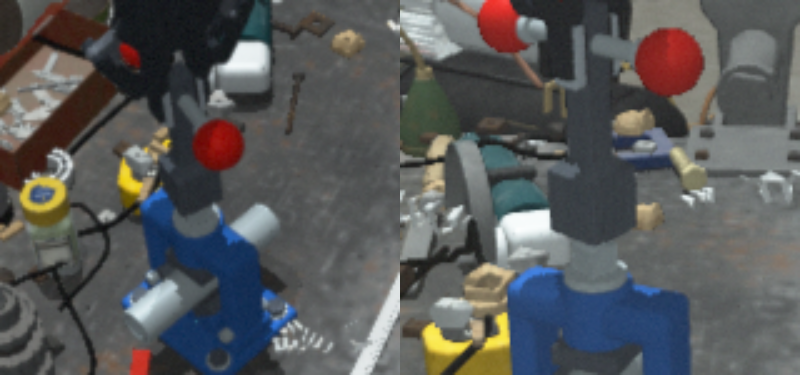

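In both views the socket sits just above the head and is centred on it. Next is the search under a light push.

```bash
cat > search.py <<'E'
from h import *
np.set_printoptions(precision=3,suppress=True)
fz=lambda: np.mean([ctrl.get_ft_force()[2] for _ in range(3)])
f0=fz(); z=.262; yaw=-21.; t0=ctrl.get_time()
def go(rate=.03): ctrl.move_l([HX[0],HX[1],z],rate=rate,frame=dn(yaw))
while z>.245:                       # touch
    z-=.001; go()
    if fz()-f0>5: break
print("touch",z,fz()-f0,ctrl.get_ft_force(),ctrl.get_time())
while yaw>-52 and z>.246 and ctrl.get_time()-t0<16:
    N=fz()-f0
    if N<4: z-=.001
    elif N>10: z+=.0005
    else: yaw-=2.
    go(); print("%.1f z%.4f N%.1f Mz%.2f"%(yaw,z,fz()-f0,ctrl.get_wrist_torque()[2]))
print(ctrl.get_time(),ctrl.get_tool_pos(),ctrl.get_ft_force(),ctrl.get_wrist_torque()); np.savez("sr.npz",z=z,yaw=yaw,f0=f0)
E
python3 search.py
```

```text
touch 0.252 7.068008655557306 [ 1.44  -2.866  0.834] 23.2167
-23.0 z0.2520 N6.4 Mz-0.00
-25.0 z0.2520 N7.3 Mz-0.02
-27.0 z0.2520 N6.9 Mz-0.04
-29.0 z0.2520 N8.3 Mz-0.02
-31.0 z0.2520 N9.3 Mz0.03
-33.0 z0.2520 N8.8 Mz0.03
-35.0 z0.2520 N9.3 Mz0.04
-37.0 z0.2520 N10.2 Mz0.01
-37.0 z0.2525 N8.1 Mz-0.01
-39.0 z0.2525 N8.1 Mz-0.00
-41.0 z0.2525 N9.0 Mz0.00
-43.0 z0.2525 N9.0 Mz0.10
-45.0 z0.2525 N9.5 Mz0.13
-47.0 z0.2525 N10.5 Mz0.05
-47.0 z0.2530 N9.6 Mz0.05
-49.0 z0.2530 N9.9 Mz0.08
-51.0 z0.2530 N10.4 Mz0.14
-51.0 z0.2535 N8.5 Mz0.04
-53.0 z0.2535 N9.2 Mz0.07
27.9667 [ 0.551 -0.     0.253] [ 4.465 -3.342  2.947] [-1.096 -1.814  0.07 ]
```

There was no drop near -31°, and the sideways force (+4.5,-3.3 N) shows the socket is off-centre against the chamfer. I'll back up and repeat the sweep with sideways compliance.

```bash
cat > search2.py <<'E'
from h import *
np.set_printoptions(precision=4,suppress=True)
F=lambda: np.mean([ctrl.get_ft_force() for _ in range(3)],0)
xy=HX[:2]+[.0008,-.0006]; z=.258; yaw=-14.; t0=ctrl.get_time()
def go(rate=.03): ctrl.move_l([xy[0],xy[1],z],rate=rate,frame=dn(yaw))
go(.06); ctrl.wait(.2); f0=F(); print(f0,ctrl.get_time())
z=.254; go()
while z>.245:
    if F()[2]-f0[2]>4: break
    z-=.001; go()
print("touch",z,F()-f0,ctrl.get_time())
while yaw>-48 and z>.246 and ctrl.get_time()-t0<14:
    N=F()-f0; 
    if N[2]>2: xy=xy+np.clip(N[:2]*.00012,-.0005,.0005)
    if N[2]<4: z-=.001
    elif N[2]>10: z+=.0005
    else: yaw-=2.
    go(); print(yaw,round(z,4),xy,(F()-f0).round(1),round(ctrl.get_wrist_torque()[2],2))
print(ctrl.get_time(),ctrl.get_tool_pos()); np.savez("sr.npz",z=z,yaw=yaw,f0=f0,xy=xy)
E
python3 search2.py
```

```text
[-0.4594  0.1885 -7.0087] 29.0
touch 0.253 [ 0.6707 -1.2439  4.3268] 29.5333
-16.0 0.253 [ 0.5517 -0.0007] [-0.7 -1.6  5.2] -0.04
-18.0 0.253 [ 0.5516 -0.0009] [ 0.4 -1.2  3.7] -0.03
-18.0 0.252 [ 0.5516 -0.0011] [-1.   0.8  8. ] -0.05
-20.0 0.252 [ 0.5515 -0.001 ] [0.  0.1 5.6] 0.05
-22.0 0.252 [ 0.5515 -0.001 ] [ 0.6 -1.3  2.2] 0.01
-22.0 0.251 [ 0.5516 -0.0011] [ 2.  -0.4  2.6] -0.06
-22.0 0.25 [ 0.5518 -0.0012] [ 0.  -0.8  4. ] -0.09
-24.0 0.25 [ 0.5518 -0.0013] [-0.1  0.1  2.1] -0.07
-24.0 0.249 [ 0.5518 -0.0013] [0.9 0.5 1.3] 0.0
-24.0 0.248 [ 0.5518 -0.0013] [-0.   1.3  1.1] -0.05
-24.0 0.247 [ 0.5518 -0.0013] [-0.6  0.6  1.8] 0.03
-24.0 0.246 [ 0.5518 -0.0013] [-0.4  1.1  2.8] -0.03
32.5333 [ 0.5518 -0.0012  0.246 ]
```

It has engaged and is sinking at -24°. I'll push it home, then tighten while watching the torque.

```bash
cat > tight.py <<'E'
from h import *
np.set_printoptions(precision=4,suppress=True)
F=lambda: np.mean([ctrl.get_ft_force() for _ in range(3)],0)
s=np.load("sr.npz"); z,yaw,f0,xy=float(s["z"]),float(s["yaw"]),s["f0"],s["xy"]
def go(rate=.04): ctrl.move_l([xy[0],xy[1],z],rate=rate,frame=dn(yaw))
while z>.222:
    N=F()-f0
    if N[2]>9: break
    if N[2]>2: xy=xy+np.clip(N[:2]*.0001,-.0004,.0004)
    z-=.0005 if N[2]>5 else (.002 if z>.237 else .001); go()
print("home",z,xy,ctrl.get_tool_pos(),F()-f0,ctrl.get_time())
np.savez("sr.npz",z=z,yaw=yaw,f0=f0,xy=xy)
if z>.2355 or z<.2285: raise SystemExit("check depth")
log=[]
while yaw>-100 and ctrl.get_time()<54:
    N=F()-f0; M=ctrl.get_wrist_torque()[2]; log.append((yaw,round(z,4),round(N[2],1),round(M,2)))
    if M>1.0: break
    if N[2]<2: z-=.0005
    if N[2]>9: z+=.0005
    xy=xy+np.clip(N[:2]*.00008,-.0003,.0003)
    yaw-=3 if M<.5 else 1; go()
print(log[::2],log[-3:]); print(ctrl.get_time(),ctrl.get_tool_pos(),np.degrees(ctrl.get_q()[5]),F()-f0)
np.savez("sr.npz",z=z,yaw=yaw,f0=f0,xy=xy)
E
python3 tight.py
```

```text
home 0.23349999999999999 [ 0.5515 -0.0011] [ 0.5519 -0.0011  0.2342] [-1.5652 -0.6977  9.9865] 34.7833
[(-24.0, 0.2335, np.float64(10.0), np.float64(-0.08)), (-30.0, 0.234, np.float64(9.9), np.float64(0.02)), (-36.0, 0.2345, np.float64(6.2), np.float64(0.14)), (-42.0, 0.2345, np.float64(4.0), np.float64(0.14)), (-48.0, 0.2345, np.float64(3.9), np.float64(0.19)), (-54.0, 0.2345, np.float64(3.2), np.float64(0.12)), (-60.0, 0.2345, np.float64(3.4), np.float64(0.15)), (-66.0, 0.2345, np.float64(1.6), np.float64(0.16)), (-72.0, 0.234, np.float64(5.3), np.float64(0.16)), (-78.0, 0.234, np.float64(7.3), np.float64(0.14)), (-82.0, 0.234, np.float64(6.5), np.float64(1.22))] [(-78.0, 0.234, np.float64(7.3), np.float64(0.14)), (-81.0, 0.234, np.float64(6.0), np.float64(1.0)), (-82.0, 0.234, np.float64(6.5), np.float64(1.22))]
39.7833 [ 0.552  -0.0008  0.2343] -8.666069563879853 [ 0.4119 -0.3     6.4872]
```

It reached a clear hard stop at about -80°, where the torque jumped from 0.15 to 1.2 N m. I'll release, retreat and check.

```bash
cat > rel.py <<'E'
from h import *
np.set_printoptions(precision=4,suppress=True)
ctrl.command_gripper(.6); ctrl.wait(.2)
p=ctrl.get_tool_pos(); ctrl.move_l(p+[0,0,.12],rate=.15)
T,K=wpose();W,_=ctrl.camera("wrist"); C=sorted(red(W,(150,150,500,420)),key=lambda q:q[1]);print(C)
A,_=ctrl.camera("scene");B,_=ctrl.camera("side")
p=[tri([("scene",u[1:]),("side",v[1:])])[0] for u,v in zip(sorted(red(A,(200,190,330,300)),key=lambda q:q[2]),sorted(red(B,(220,150,340,280)),key=lambda q:-q[1]))]
print(p,red(A,(200,190,330,300)),red(B,(220,150,340,280)))
b=p[1]-p[0];print(np.degrees(np.arctan2(b[1],b[0]))%180,(p[0]+p[1])/2,ctrl.get_time())
cv2.imwrite("pics/w5.png",W);cv2.imwrite("pics/m5.png",np.hstack([cv2.resize(A[190:340,180:340],(400,375)),cv2.resize(B[170:320,200:360],(400,375))]))
E
python3 rel.py
```

```text
[(np.int32(1302), np.float64(302.0), np.float64(163.0)), (np.int32(2016), np.float64(319.0), np.float64(316.0))]
[array([ 0.5662, -0.064 ,  0.2585]), array([0.5371, 0.0616, 0.259 ])] [(np.int32(303), np.float64(245.5), np.float64(269.0)), (np.int32(213), np.float64(277.5), np.float64(225.0))] [(np.int32(588), np.float64(265.5), np.float64(219.5)), (np.int32(260), np.float64(281.5), np.float64(191.0))]
103.07592007220796 [ 0.5516 -0.0012  0.2587] 41.4917
```

View pics/m5.png

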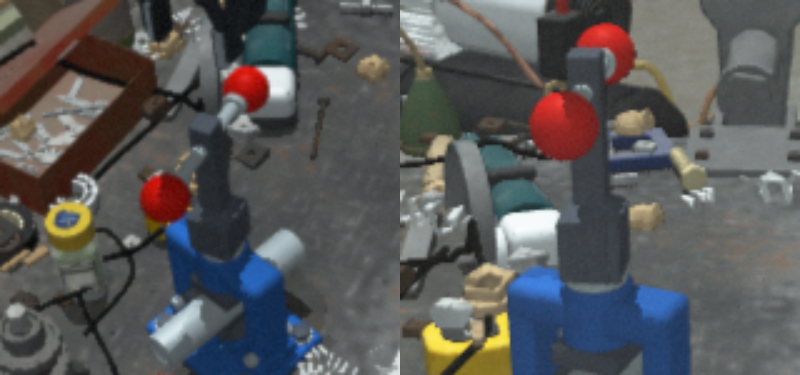

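The key stands upright and home: bar at z=0.259 puts the mouth at 0.141. It is on the screw axis, the jar and tape look unmoved, and the gripper is clear. Handing in.

```bash
python3 -c "
from plant import ctrl
print(ctrl.finish_job(),ctrl.get_time())"
```

```text
the job is handed in; nothing more can be done
the job is handed in; nothing more can be done
```

The job is handed in: the key was stood on the bench, regrasped from above, dropped fully home on the screw head, turned clockwise to the hard stop (torque rose to 1.2 N m) and left standing on the screw at about 41 s, with the jar, tape and calliper never approached; the verdict was not shown.

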